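# Centre a brass hub on the scale pan

### The job

The brass hub waiting to be weighed stands off-centre on the small round pan of the bench scale. With the fingertips, tap or push it lightly by its low flange until it stands upright in the middle of the pan, its flange inside the engraved ring all round as seen from above. Do not lift it or tip it over, and leave the other things on the bench alone.

Things in the scene. Friction and masses are not known exactly. Their poses are not given: they have to be found in the camera images.
- hub: the loose brass hub (about 0.35 to 0.65 kg), a solid of revolution standing upright on the pan: a narrow foot 30 mm across and 8 mm high, then a flange 68 mm across from 8 to 16 mm above its underside, then a boss 36 mm across up to 60 mm. Origin: centre of its underside, z along its axis. Friction with the pan is ordinary for metal; pushed sideways at the flange it slides, pushed high on the boss or pressed down on the flange's edge it tips
- pan_top (a point): centre of the top face of the scale's fixed, rigid pan, a steel disc 100 mm across and 6 mm thick, its top 70 mm above the bench. A thin dark ring 83 mm across is engraved round the centre. The pan's z is up; its yaw means nothing
- scale: the fixed bench scale under the pan: grey housing 200 x 160 mm, 48 mm high, origin at the centre of its underside on the bench, x from the display side to the pan side. The pan's centre lies 30 mm from the origin along x
- weight: bystander: loose steel check weight, 40 mm across, 56 mm high, with a knob; origin centre of underside
- bearing: bystander: loose steel bearing ring lying flat, 52 mm across, 16 mm high; origin centre of underside
- screwdriver: bystander: screwdriver lying on the bench beyond the scale
Things that resemble listed ones, but are neither listed nor needed, are in the scene too. What is meant by the hub is not purple or turquoise, and is the smaller of those in its own colour.

How it is judged:
By the outcome, as a careful person would: the job done as asked, in the order asked, and still so for the second after the job is handed in, with the robot touching nothing.
It also fails if it takes over 45 s, if anything falls off the work surface, if the arm or the gripper's body presses on something with over 40 N, if the wrist force passes 120 N, or if a joint passes its speed limit or range.

### The arm

A 7-joint arm with a two-finger parallel gripper is mounted at the origin on the work surface. World frame = base frame: x ahead of the robot, y to its left, z up, the work surface at z = 0. Lengths are in m, angles in rad, forces in N, time in s.
With the tool pointing down it reaches from about 0.425 to 0.875 m from the base axis. Payload 8.4 kg.
Tool frame: the origin (TCP) lies at the very end of the fingers, on their centre line; the grasp point (between the pads) lies 19 mm behind it (r.tcp_to_grasp is the distance from the TCP to the grasp point, in m); z points along the fingers, y is the line along which they close (so a half turn about z gives the same grasp; the last joint's range is limited). The gripper opens to 87 mm and grips with 3 to 60 N. Pads are 19 mm wide; open, the fingers measure 117 mm over their backs; the gripper's body (75 mm by 190 mm) begins 51 mm behind the grasp point.
Start: joints at [-1.393, 0.333, 0.04, 1.465, -0.013, 1.343, -0.059], TCP at [0.178, 0.625, 0.223] pointing down, gripper open.
Joint ranges: [-2.58, 2.58], [-0.38, 2.09], [-1.3, 1.39], [0.25, 2.4], [-1.5, 4.64], [0.08, 2.09], [-2.65, 2.65]. Speed limits (rad/s): [2.22, 2.22, 2.79, 2.79, 3.14, 3.14, 3.14].

### API

Orientations are given as a unit quaternion [w, x, y, z].
In Python, from rig import r gives the robot as it stands.
- The arm moves only by the shell command python3 -m crank 'ROWS'. ROWS is JSON, a list of rows, each a list of 3 entries, a list of its own where there are three numbers: the opening, from -1 (shut) to 1 (fully open), so that 0 is half open, then the shift along the world's x, y, z in mm, then the turn about the world's z in degrees. A call has 1 to 12 rows; each row shifts and turns the commanded pose from where the row before left it; what a row does not reach is not made up. A row lasts 1/10 s, in which the tool goes at most 50 mm and 8.59 degrees, less where a joint would pass 70% of its speed; a pose out of reach is approached as far as the arm can. A call is refused whole if a number of a shift passes 50 or a number of a turn 8.59, either way. A call with a gripper value outside its range is refused whole. The fingers move at their own pace and stop on an object; the grip force is fixed at half the most. Time passes only in rows, so rows that do not move let the fingers close. It gives the time, the measured TCP pose, the force, the opening and the grip force at its end, in the units of the state.
- r.get_obs(): the state, without advancing time (a new reading comes with each control period).
- r.read_camera(name): name is "scene" or "top" or "wrist"; returns (picture, depth): 400x640x3 uint8, red, green, blue; 400x640 float32, m along the optical axis (not along the pixel's ray), 0 where there is no reading.
- r.get_calibration(name): a dict with "K" (3x3 intrinsics, pixels), "eye" and "attitude" of the camera in the world. Camera axes: x right, y down, z forward; pixel columns grow to the right and rows downward; lengths in m; the calibration is good to about 2 mm. A picture is of the moment at which its call begins: read the wrist's pose just before it. get_calibration takes no time and is no camera call; for the wrist camera it gives the pose at the moment of the call.
- r.finish_job(): hands the job in; it is judged then, once.
The state is a dict: "t": time; "joints": joint angles; "qd": joint speeds; "effort": joint torques, N m; "ee_pos": TCP position; "tool_rot": TCP orientation; "force": force on the tool from outside, world axes, zero at the start; "wrist_torque": the same for the moment, N m; "finger_gap": finger opening in m; "gripper_force": force on a finger pad.
Only numpy, scipy, OpenCV 4.12 (cv2) and the standard library are available. Lean on these libraries where they do the work, as an engineer would, in place of code of your own. Each camera call takes 0.05 s, during which the arm holds its last target. There are 200 camera calls.

## Working session

There is one attempt and no reset: what is moved stays moved. The work goes in short steps, Python scripts to look and compute and a shell command to move; the robot and the scene stay as the last step left them, time stands still between calls to the robot, and variables do not carry over. Pictures are saved under pics/ and viewed, at most 10 in all, crops included, and the job is handed in when it is done.

```bash
mkdir -p pics
python3 - <<'E'
from rig import r
import cv2,numpy as np
for n in("top","scene"):
    p,d=r.read_camera(n); cv2.imwrite(f"pics/{n}0.png",p[:,:,::-1]); np.savez(f"{n}0.npz",p=p,d=d)
    c=r.get_calibration(n); print(n,c)
o=r.get_obs();print(o['t'],o['ee_pos'],o['tool_rot'],o['finger_gap'])
E
```

```text
top {'K': array([[370.82897834,   0.        , 318.96624898],
       [  0.        , 370.82897834, 203.91320144],
       [  0.        ,   0.        ,   1.        ]]), 'eye': array([0.52924405, 0.01714605, 0.79166804]), 'attitude': array([ 0.02080064, -0.7020608 ,  0.71173149, -0.01078208])}
scene {'K': array([[389.99015129,   0.        , 322.82070749],
       [  0.        , 389.99015129, 203.50588593],
       [  0.        ,   0.        ,   1.        ]]), 'eye': array([1.11717838, 0.3879385 , 0.62490485]), 'attitude': array([-0.19069733,  0.43898974,  0.7995162 , -0.36289995])}
0.1 [0.17756549 0.6248538  0.2217556 ] [-4.50681806e-05  1.37972855e-01  9.90435755e-01 -7.10043050e-04] 0.08682705227666576
```

View pics/top0.png

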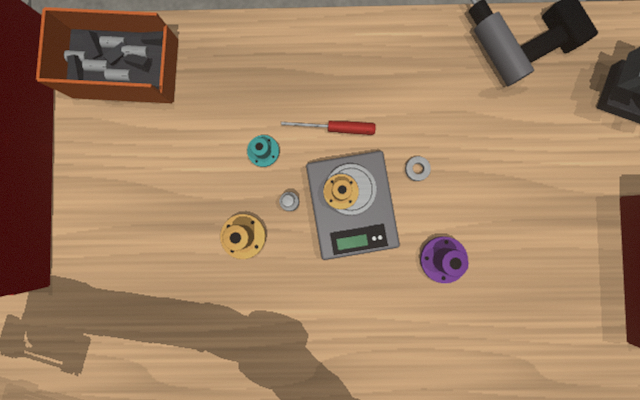

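View pics/scene0.png

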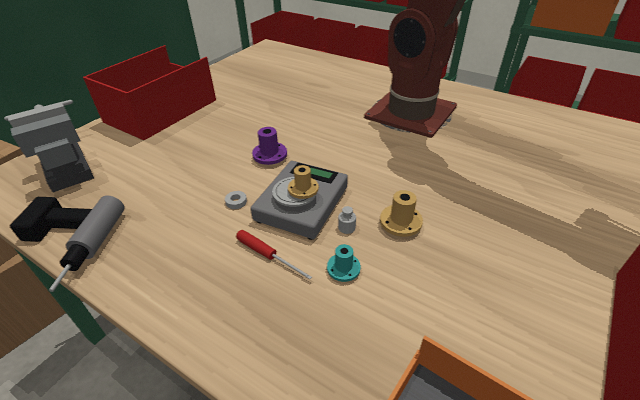

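The top view shows the small brass hub at about (341,190), left of centre on the pan at about (350,188). The weight is at (289,200), the bearing at (418,168) and the screwdriver at (345,127). The larger brass look-alike is at (243,235). The scene view confirms the hub is upright on the pan.

```bash
cat > h.py <<'E'
import cv2,numpy as np
from scipy.spatial.transform import Rotation as R
def ray(c,uv,z):
    q=c['attitude'];M=R.from_quat([q[1],q[2],q[3],q[0]]).as_matrix()
    uv=np.atleast_2d(uv);d=np.c_[uv,np.ones(len(uv))]@np.linalg.inv(c['K']).T@M.T
    return c['eye']+d*((z-c['eye'][2])/d[:,2])[:,None]
def circ(P):
    A=np.c_[2*P[:,:2],np.ones(len(P))];s=np.linalg.lstsq(A,(P[:,:2]**2).sum(1),rcond=None)[0]
    return s[:2],np.sqrt(s[2]+s[:2]@s[:2])
def robust(P):
    for _ in range(6):
        c,rad=circ(P);e=abs(np.linalg.norm(P[:,:2]-c,axis=1)-rad);P=P[e<max(.0015,np.percentile(e,90))] if e.max()>.0015 else P
    return c,rad,len(P)
E
python3 - <<'E'
from h import *
from rig import r
d=np.load('top0.npz');p=d['p'];D=d['d'];c=r.get_calibration('top')
hsv=cv2.cvtColor(p,cv2.COLOR_RGB2HSV)
x0,y0,x1,y1=300,145,405,265
roi=hsv[y0:y1,x0:x1]
for y,x in[(190,327),(190,341),(188,365),(170,350),(220,350),(188,372)]:print((x,y),hsv[y,x],D[y,x])
m=np.zeros(hsv.shape[:2],np.uint8);m[160:218,318:382]=cv2.inRange(hsv,(12,110,60),(30,255,255))[160:218,318:382]
k=max(cv2.findContours(m,0,1)[0],key=cv2.contourArea)[:,0].astype(float)
P=ray(c,k,.086);print('flange',robust(P))
yy,xx=np.nonzero(m);dd=D[yy,xx];
Q=ray(c,np.c_[xx,yy],0.);
def pts(u,v):
    q=c['attitude'];M=R.from_quat([q[1],q[2],q[3],q[0]]).as_matrix()
    return c['eye']+(np.c_[u,v,np.ones(len(u))]@np.linalg.inv(c['K']).T*D[v,u][:,None])@M.T
X=pts(xx,yy);f=abs(X[:,2]-.086)<.006;print('heights',np.percentile(X[:,2],[5,50,95]));b=X[X[:,2]>.122];print('boss top mean',b.mean(0),len(b))
# pan rim by depth
g=np.zeros_like(m);vv,uu=np.mgrid[y0:y1,x0:x1];Y=pts(uu.ravel(),vv.ravel());z=Y[:,2].reshape(uu.shape)
g[y0:y1,x0:x1]=((z>.06))*255
k=max(cv2.findContours(g,0,1)[0],key=cv2.contourArea)[:,0].astype(float)
P=ray(c,k,.070);print('pan depth',robust(P))
# housing
h=np.zeros_like(m);h[y0:y1,x0:x1]=((z>.03)&(z<.2))*255
k=max(cv2.findContours(h,0,1)[0],key=cv2.contourArea);rc=cv2.minAreaRect(ray(c,k[:,0].astype(float),.048)[:,:2].astype(np.float32));print('housing',rc)
big=cv2.resize(p[150:230,305:395],None,fx=6,fy=6,interpolation=cv2.INTER_CUBIC);cv2.imwrite('pics/crop0.png',big[:,:,::-1])
E
```

```text
(327, 190) [ 18 140 190] 0.70769453
(341, 190) [17 34 53] 0.663737
(365, 188) [ 30   2 168] 0.7228371
(350, 170) [ 30   3 173] 0.7247586
(350, 220) [  0   6 129] 0.74085504
(372, 188) [  0   2 144] 0.7215309
flange (array([ 0.58476148, -0.01434128]), np.float64(0.03228994989275412), 98)
heights [0.08332    0.08595654 0.13039561]
boss top mean [ 0.5844226  -0.01311664  0.14206497] 259
pan depth (array([ 0.59086352, -0.03378894]), np.float64(0.04875822980145265), 119)
housing ((0.561103343963623, -0.038026370108127594), (0.198128342628479, 0.15854623913764954), 8.889404296875)
```

View pics/crop0.png

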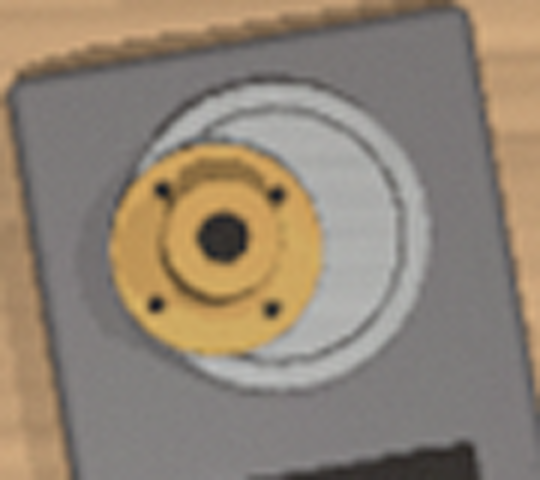

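The crop shows the flange centred near (215,248) and overhanging the pan's left rim. The pan and ring are centred near (283,235). The pan fit (0.591, -0.034) agrees with the housing plus 30 mm. The hub is at (0.585, -0.014), so it must move about (+6, -19.5) mm.

Plan: straddle the flange with the gripper open and its closing axis along the push direction (107°, a turn of +33°), then push slowly.

```bash
python3 -m crank '[[1,[20,-32,0],1.65],[1,[20,-32,0],1.65],[1,[20,-32,0],1.65],[1,[20,-32,0],1.65],[1,[20,-32,0],1.65],[1,[20,-32,0],1.65],[1,[20,-32,0],1.65],[1,[20,-32,0],1.65],[1,[20,-32,0],1.65],[1,[20,-32,0],1.65]]'; python3 -m crank '[[1,[20,-32,0],1.65],[1,[20,-32,0],1.65],[1,[20,-32,0],1.65],[1,[20,-32,0],1.65],[1,[20,-32,0],1.65],[1,[20,-32,0],1.65],[1,[20,-32,0],1.65],[1,[20,-32,0],1.65],[1,[20,-32,0],1.65],[1,[20,-32,0],1.65],[1,[0,0,0],0],[1,[0,0,0],0]]'
```

```text
t: 1.1
ee_pos: [0.3781, 0.3036, 0.2223]
tool_rot: [-0.0, -0.006, 1.0, -0.0]
force: [1.0, 0.3, 0.3]
finger_gap: 0.087
gripper_force: 0.0
t: 2.3
ee_pos: [0.5775, -0.0157, 0.222]
tool_rot: [-0.001, -0.148, 0.989, -0.0]
force: [-0.5, 0.6, 1.1]
finger_gap: 0.087
gripper_force: 0.0
```

```bash
python3 -m crank '[[1,[7.5,1.5,-20],0],[1,[0,0,-30],0],[1,[0,0,-30],0],[1,[0,0,-20],0],[1,[0,0,0],0],[1,[0,0,0],0]]'
python3 - <<'E'
from h import *
from rig import r
p,d=r.read_camera('wrist');cv2.imwrite('pics/w1.png',p[:,:,::-1])
p,d=r.read_camera('scene');cv2.imwrite('pics/s1.png',p[120:260,220:400,::-1].repeat(4,0).repeat(4,1))
E
```

```text
t: 2.9
ee_pos: [0.585, -0.0122, 0.123]
tool_rot: [-0.0, -0.15, 0.989, 0.0]
force: [0.2, -0.4, 0.4]
finger_gap: 0.0869
gripper_force: 0.0
```

View pics/w1.png

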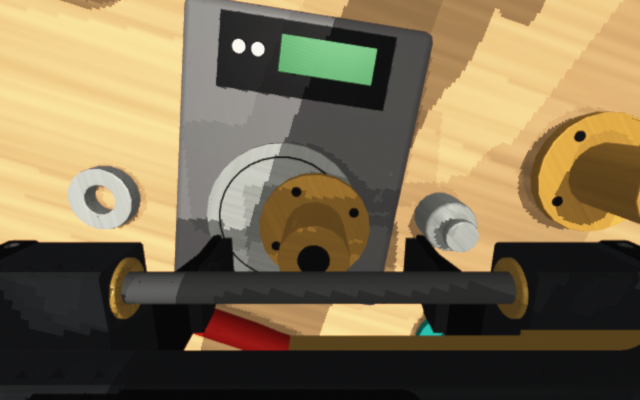

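The wrist view shows the hub's boss (314,262) centred between the fingertips (232 and 405). The weight at (447,225) is clear of them. Next I lower to flange height.

```bash
python3 -m crank '[[1,[0,0,-15],0],[1,[0,0,-12],0],[1,[0,0,-8],0],[1,[0,0,-6],0],[1,[0,0,-6],0],[1,[0,0,0],0],[1,[0,0,0],0]]'
```

```text
t: 3.7
ee_pos: [0.5852, -0.0134, 0.0756]
tool_rot: [0.0, -0.149, 0.989, -0.0]
force: [-0.4, 0.1, 0.9]
finger_gap: 0.0867
gripper_force: 0.0
```

```bash
python3 -m crank '[[1,[0.6,-2,0],0],[1,[0.6,-2,0],0],[1,[0.6,-2,0],0],[1,[0.6,-2,0],0],[1,[0.6,-2,0],0],[1,[0.6,-2,0],0],[1,[0.6,-2,0],0],[1,[0.6,-2,0],0],[1,[0.6,-2,0],0],[1,[0.6,-2,0],0],[1,[0.6,-2,0],0],[1,[0,0,0],0]]'
python3 - <<'E'
from h import *
from rig import r
p,d=r.read_camera('wrist');c=r.get_calibration('wrist')
p2,_=r.read_camera('top')
o=np.vstack([cv2.resize(p,(480,300))[:,:,::-1],cv2.resize(p2[150:230,291:419],(480,300),interpolation=2)[:,:,::-1]]);cv2.imwrite('pics/w2.png',o)
print(r.get_obs()['ee_pos'])
E
```

```text
t: 4.9
ee_pos: [0.5918, -0.0358, 0.0756]
tool_rot: [0.0, -0.149, 0.989, -0.0]
force: [-1.4, 1.2, 0.6]
finger_gap: 0.0869
gripper_force: 0.8
[ 0.59185398 -0.0357986   0.0755872 ]
```

View pics/w2.png

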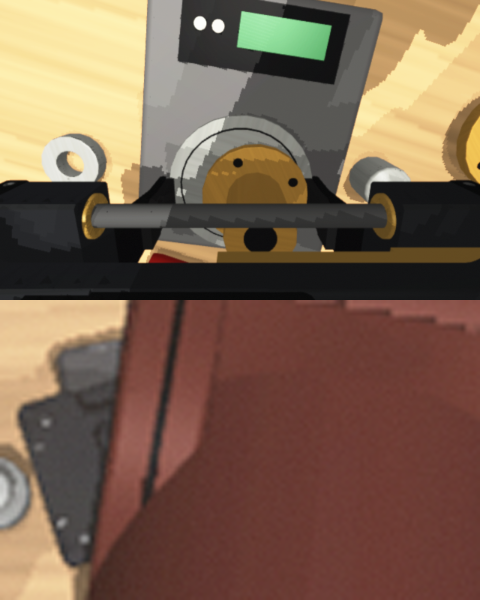

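The wrist view (top half) shows the hub upright against the trailing finger, at about (255,180), and still to the right of the ring's centre at about (240,180). About 7 mm of pushing remains. After that I back off and lift clear to look.

```bash
python3 -m crank '[[1,[0.5,-1.5,0],0],[1,[0.5,-1.5,0],0],[1,[0.5,-1.5,0],0],[1,[0.4,-1.5,0],0],[1,[0,-1,0],0],[1,[0,0,0],0],[1,[0,0,0],0]]'; python3 -m crank '[[1,[-0.5,2,0],0],[1,[-1,3,0],0],[1,[-1,4,0],0],[1,[0,0,0],0],[1,[0,0,5],0],[1,[0,0,20],0],[1,[0,0,30],0],[1,[0,0,40],0],[1,[0,0,40],0],[1,[0,0,0],0]]'; python3 -m crank '[[1,[-10,40,0],0],[1,[-10,40,0],0],[1,[-10,40,0],0],[1,[-10,40,0],0],[1,[-10,40,0],0],[1,[-10,40,0],0],[1,[0,40,0],0],[1,[0,0,0],0]]'
cat > m.py <<'E'
from h import *
from rig import r
import sys
p,D=r.read_camera('top');c=r.get_calibration('top');hsv=cv2.cvtColor(p,cv2.COLOR_RGB2HSV)
m=np.zeros(hsv.shape[:2],np.uint8);m[160:218,318:395]=cv2.inRange(hsv,(12,110,60),(30,255,255))[160:218,318:395]
k=max(cv2.findContours(m,0,1)[0],key=cv2.contourArea)[:,0].astype(float)
h=robust(ray(c,k,.086));print('flange',h,'offset mm',(h[0]-[.5908,-.0337])*1e3)
cv2.imwrite(f'pics/{sys.argv[1]}.png',cv2.resize(p[150:230,305:395],None,fx=6,fy=6,interpolation=2)[:,:,::-1])
E
python3 m.py t3
```

```text
t: 5.7
ee_pos: [0.5937, -0.0426, 0.0756]
tool_rot: [0.0, -0.149, 0.989, -0.0]
force: [-0.9, 1.9, 1.6]
finger_gap: 0.087
gripper_force: 1.0
t: 6.7
ee_pos: [0.5939, -0.0341, 0.2166]
tool_rot: [0.004, -0.149, 0.989, -0.0]
force: [-0.1, -0.1, 0.0]
finger_gap: 0.0866
gripper_force: 0.0
t: 7.5
ee_pos: [0.5291, 0.2535, 0.2098]
tool_rot: [-0.0, -0.153, 0.988, 0.001]
force: [0.6, -0.3, -0.4]
finger_gap: 0.0871
gripper_force: 0.0
flange (array([ 0.59020565, -0.03265997]), np.float64(0.03225643674848493), 96) offset mm [-0.59435122  1.04003435]
```

View pics/t3.png

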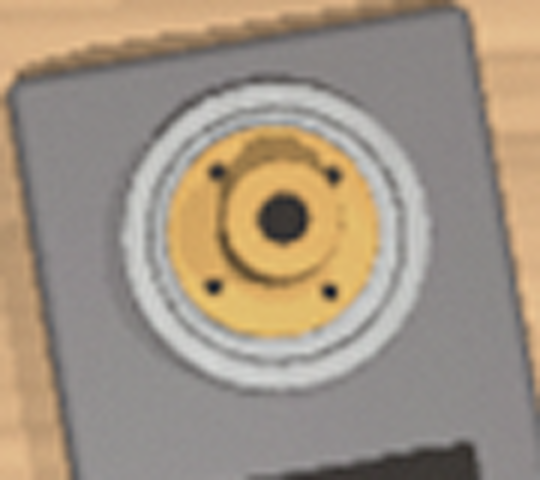

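The crop shows the flange centred at about (272,231), inside the ring all round (ring centre about (275,234)). The offset is about 1.2 mm against 7.5 mm allowed, and the robot is clear.

```bash
python3 -c "
from rig import r
print(r.finish_job())"
```

```text
the job is handed in; nothing more can be done
None
```

The brass hub was pushed to within about 1.2 mm of the pan's centre (7.5 mm allowed), upright with its flange inside the engraved ring all round, and the job was handed in at about 7.5 s with the gripper clear.

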